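# Slide the gel plate out over the end of the bench riser

## Task

With your fingertips, push the white plate along the riser towards the gel tank until about a third of its length sticks out over that end, so that its edge can be taken hold of later. Slide it only, never lift or tip it, and leave it lying flat and square with the riser. Leave the tank, the tube rack, the bottle and the spatula where they are, and finish clear of everything.

Things in the scene. Friction and masses are not known exactly. Their poses are not given: they have to be found in the camera images.
- plate: White ceramic plate, loose, lying flat on the riser, about 0.2 kg: 80 mm (its x) by 120 mm long (its y) by 6 mm thick (z). Origin at the centre of its underside. At the start its length runs roughly along the riser, up to 12 degrees out of square. It slides with ordinary friction.
- ledge: Dark blue steel bench riser, fixed: level shelf 150 mm wide (its x), 260 mm long (its y), 16 mm thick, flat top 85 mm above the bench, ends (+y, -y) open. A lip 8 mm wide, 10 mm high runs along its +x side (away from the robot): clear top from x = -75 to +67 mm. Feet under it at y = -85, +85 mm. Origin on the bench under the shelf's centre. Its y is within 18 degrees of world y.
- tank: Gel tank: clear open box, 160 mm (its x) by 120 by 100 mm high, an upright gel clamp standing in it, loose, on the bench beyond one end of the riser (+y or -y, changes from run to run), its centre about 300 mm from the riser's centre. The plate must stick out over this end. About 110 mm of bench lies free between them. Origin at the centre of its underside.
- rack: Bystander: orange block 100 by 120 by 50 mm with twelve capped tubes standing in it, 86 mm high over all, loose, on the bench beyond the riser's other end. Origin at the centre of its underside.
- flask: Bystander: small capped amber bottle, 52 mm across, 110 mm high, loose, standing on the bench behind the riser (its +x side), its centre about 130 to 150 mm from the riser's centre line. Origin at the centre of its underside.
- spatula: Bystander: slim flat steel lab spatula, 165 mm long, up to 14 mm wide, 5 mm thick, lying loose on the bench in front of the riser (its -x side), along it, about 115 to 130 mm from its centre line. Origin near its middle, at its underside.
Mind the look-alikes: they are no part of the job. There is more than one size of the plate; the job needs the larger.

How it is judged (in metres and radians):
At the end, for the whole second after the job is handed in: The plate rests flat (within 3 degrees) on the riser, sticking out 25 to 55 mm over the end nearer the tank (centre 95 to 125 mm from the riser's centre along it), its length within 10 degrees of the riser's, its centre 50 mm before to 35 mm behind the riser's centre line (((y of tank in the frame of ledge above 0 m and y of plate in the frame of ledge between 0.095 and 0.125 m) or (y of tank in the frame of ledge below 0 m and y of plate in the frame of ledge between -0.125 and -0.095 m)) and x of plate in the frame of ledge between -0.05 and 0.035 m and z of plate in the frame of ledge between 0.081 and 0.089 m and angle between the y axis of plate and the y axis of ledge, either way round below 0.17 rad and angle between plate's own z axis and vertical below 0.05 rad and linear speed of plate below 0.01 m/s); the robot touches nothing.
It fails at once if the plate is lifted off the riser, tipped or dropped (z of plate in the frame of ledge above 0.093 m or z of plate in the frame of ledge below 0.075 m or angle between plate's own z axis and vertical above 0.14 rad).
It fails at once if the tank, tube rack, bottle or spatula is moved by more than 15 mm or upset (distance of any of tank, rack, flask, spatula from where it was at the start of the episode above 0.015 m or angle between any of tank, rack, flask's own z axis and vertical above 0.3 rad).
It also fails if it takes over 38 s, if anything falls off the work surface, if the arm or the gripper's body presses on something with over 40 N, if the wrist force passes 120 N, or if a joint passes its speed limit or range.

## Robot

A 7-joint arm with a two-finger parallel gripper is mounted at the origin on the work surface. World frame = base frame: x ahead of the robot, y to its left, z up, the work surface at z = 0. Lengths are in m, angles in degrees, forces in N, time in s.
With the tool pointing down it reaches from about 0.425 to 0.925 m from the base axis. Payload 6.8 kg.
Tool frame: the origin (TCP) lies at the very end of the fingers, on their centre line; the grasp point (between the pads) lies ctrl.grip_depth behind it (ctrl.grip_depth is the distance from the TCP to the grasp point, in m); z points along the fingers, y is the line along which they close (so a half turn about z gives the same grasp; the last joint's range is limited). The gripper opens to 88 mm and grips with 3 to 60 N. Pads are 20 mm wide; open, the fingers measure 115 mm over their backs; the gripper's body (75 mm by 178 mm) begins 61 mm behind the grasp point.
Start: joints at [70.697, 27.33, 1.283, 89.118, -0.659, 63.558, -4.761], TCP at [0.153, -0.657, 0.223] pointing down, gripper open.
Joint ranges: [-169.35, 169.35], [-19.33, 120.38], [-80.79, 83.38], [13.8, 139.57], [-78.32, 258.32], [9.67, 109.79], [-169.56, 169.56]. Speed limits (degrees/s): [136.94, 136.94, 180, 180, 180, 180, 180].

## Interface

Orientations are given as [roll, pitch, yaw] about the fixed x, y, z axes, in that order (R = Rz(yaw) Ry(pitch) Rx(roll)).
In Python, from cell import ctrl gives the robot as it stands.
- The arm moves only by the tool carry_out, never from a script. Its argument "moves" is a list of rows, each an object of numbers: "x", "y", "z": the shift along the tool's x, y, z in cm; "rx", "ry", "rz": the turn, a rotation vector about the tool's x, y, z in rad. A call has 1 to 20 rows; each row shifts and turns the commanded pose from where the row before left it, along the tool's axes as they then stand; what a row does not reach is not made up. A row lasts 1/12 s, in which the tool goes at most 41.7 mm and 7.16 degrees, less where a joint would pass 70% of its speed; a pose out of reach is approached as far as the arm can. A call with a gripper value outside its range is refused whole. "jaw" is the closure, from -1 (fully open) to 1 (shut), set as the call begins (left out, the last holds). The fingers move at their own pace and stop on an object; the grip force is fixed at half the most. Time passes only in rows, so rows that do not move let the fingers close. It gives the time, the measured TCP pose, the force, the opening and the grip force at its end, in the units of the state.
- ctrl.state(): the state, without advancing time (a new reading comes with each control period).
- ctrl.read_camera(name): name is "scene" or "top" or "wrist"; returns a dict with "frame" (420x560x3 uint8, red, green, blue), "fx", "fy", "cx", "cy" (pixels), "R" (3x3) and "t" (3): a world point X has camera coordinates R X + t. Camera axes: x right, y down, z forward; pixel columns grow to the right and rows downward; lengths in m; the calibration is good to about 2 mm. A picture is of the moment at which its call begins. There is no depth.
- ctrl.hand_in(): hands the job in; it is judged then, once.
The state is a dict: "clock": time; "joints": joint angles; "joint_vel": joint speeds; "joint_efforts": joint torques, N m; "ee_pos": TCP position; "tcp_rot": TCP orientation; "wrist_force": force on the tool from outside, world axes, zero at the start; "wrist_torque": the same for the moment, N m; "grip_width": finger opening in m; "grip_force": force on a finger pad.
Only numpy, scipy, OpenCV 4.12 (cv2) and the standard library are available. Lean on these libraries where they do the work, as an engineer would, in place of code of your own. Each camera call takes 0.05 s, during which the arm holds its last target. There are 200 camera calls.

## Working session

There is one attempt and no reset: what is moved stays moved. The work goes in short steps, Python scripts to look and compute and a tool call to move; the robot and the scene stay as the last step left them, time stands still between calls to the robot, and variables do not carry over. Pictures are saved under pics/ and viewed, at most 10 in all, crops included, and the job is handed in when it is done.

Besides the shell and the picture viewer there is one more tool, called after ">>>" as a command line: name --argument value ..., lists and objects as JSON in quotes. carry_out: Moves the arm, as the interface text tells. Its arguments: {"type":"object","properties":{"moves":{"type":"array","items":{"type":"object","properties":{"x":{"type":"number"},"y":{"type":"number"},"z":{"type":"number"},"rx":{"type":"number"},"ry":{"type":"number"},"rz":{"type":"number"}}}},"jaw":{"type":"number"}},"required":["moves"]}

```bash
mkdir -p pics
python3 - <<'E'
from cell import ctrl
import cv2,numpy as np
s=ctrl.state();print(s['clock'],s['ee_pos'],s['tcp_rot'],ctrl.grip_depth)
a=[]
for n in("scene","top"):
    c=ctrl.read_camera(n);np.savez(f"{n}.npz",**c);a.append(c['frame'])
    print(n,c['fx'],c['cx'],c['cy'],np.round(c['R'],3).tolist(),np.round(c['t'],3))
    cv2.imwrite(f"pics/{n}.png",cv2.cvtColor(c['frame'],cv2.COLOR_RGB2BGR))
E
```

```text
0.0 [ 0.1529421  -0.65684902  0.22171185] [-1.79900011e+02  7.85660901e-03  1.31106724e+01] 0.0187
scene 544.4911257906201 284.9850778985852 212.12321901138802 [[0.41, 0.912, 0.003], [0.715, -0.32, -0.622], [-0.567, 0.257, -0.783]] [-0.262 -0.347  1.498]
top 489.367629296284 290.5947653800466 204.80624743162144 [[0.023, -1.0, 0.016], [-0.984, -0.025, -0.176], [0.176, -0.012, -0.984]] [0.009 0.589 1.004]
```

View pics/scene.png

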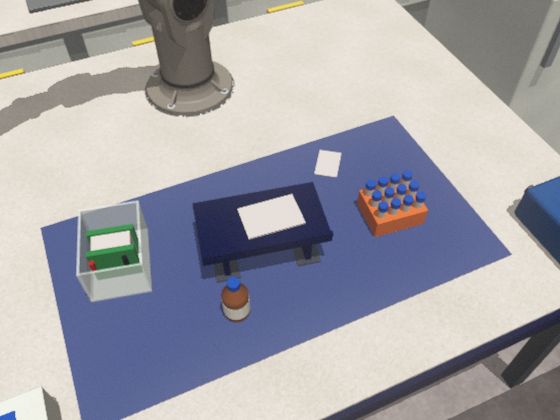

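View pics/top.png

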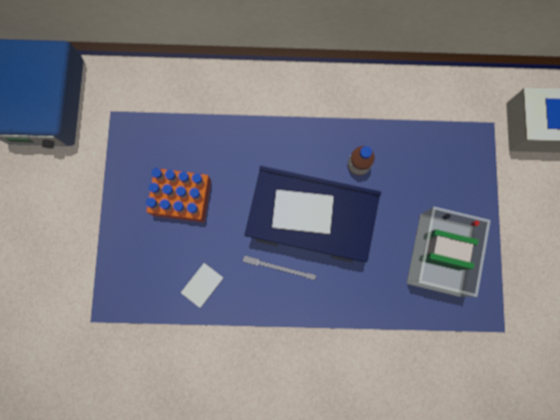

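Candidates for the plate, in top view pixels: the large white plate on the riser at (303,212), the small white plate on the mat at (202,285), and the white block in the tank's clamp at (453,250). I choose the one on the riser. The tank is at (450,252), towards -y, the rack at (179,195), the bottle at (362,158) and the spatula at (280,268).

```bash
cat > h.py <<'E'
import cv2,numpy as np
def ray(c,uv,z):
    uv=np.atleast_2d(uv).astype(float)
    d=np.c_[(uv[:,0]-c['cx'])/c['fx'],(uv[:,1]-c['cy'])/c['fy'],np.ones(len(uv))]@c['R']
    o=-c['R'].T@c['t']
    return (o+d*((z-o[2])/d[:,2])[:,None])[:,:2]
def blob(m,uv):
    n,l=cv2.connectedComponents(m.astype(np.uint8)); l=(l==l[uv[1],uv[0]]).astype(np.uint8)
    return max(cv2.findContours(l,0,cv2.CHAIN_APPROX_NONE)[0],key=cv2.contourArea)[:,0]
def rect(p):  # centre, angle of long side from world y, size
    (c,s,_),b=cv2.minAreaRect((p*1000).astype(np.float32)),None
    b=cv2.boxPoints(cv2.minAreaRect((p*1000).astype(np.float32)))
    e=max(b[1]-b[0],b[2]-b[1],key=np.linalg.norm); e=e*np.sign(e[1])
    return np.array(c)/1000,np.degrees(np.arctan2(-e[0],e[1])),np.array(s),b/1000
E
python3 - <<'E'
from h import *
for n,uv,sh in(("top",(303,212),(262,222)),("scene",(270,215),(215,225))):
    c=np.load(n+".npz");f=c['frame'].astype(int)
    print(n,f[uv[1],uv[0]],f[sh[1],sh[0]])
    w=f.min(2)>120
    r=rect(ray(c,blob(w,uv),.091));print("plate",*[np.round(x,4).tolist() for x in r])
    if n=="top":
        P=blob((f.max(2)<75)|((w)&(np.hypot(*(np.indices(w.shape)[::-1]-np.array(uv)[:,None,None]))<45)),uv)
        r=rect(ray(c,P,.085));print("ledge",*[np.round(x,4).tolist() for x in r])
        k=f[180:245:6,252:256].mean(1).astype(int);print(f[215,235:270:3].tolist())
        rk=(f[...,0]>150)&(f[...,2]<80);print("rack",ray(c,blob(rk,np.argwhere(rk[150:230,140:215])[0][::-1]+[140,150]),.05).round(3)[[0]],)
x=np.load("top.npz");cr=cv2.cvtColor(x['frame'][150:310,140:500],cv2.COLOR_RGB2BGR)
cv2.imwrite("pics/crop.png",cv2.resize(cr,None,fx=2.2,fy=2.2,interpolation=2))
print(ray(x,[[148,170],[210,175],[206,220],[147,215]],.05).round(3).tolist(), ray(x,[[246,261],[313,277],[366,153]],[.0,0,.11]).round(3).tolist() if 0 else ray(x,[[246,261],[313,277]],.0).round(3).tolist())
E
```

```text
top [188 193 194] [44 49 81]
plate [0.5689, -0.0008] -4.786600112915039 [119.8517, 80.8702] [[0.5235999822616577, -0.057100001722574234], [0.604200005531311, -0.06390000134706497], [0.6141999959945679, 0.05559999868273735], [0.5335999727249146, 0.062300000339746475]]
ledge [0.5699, -0.001] -4.786600112915039 [120.5705, 81.3553] [[0.5242999792098999, -0.05770000070333481], [0.605400025844574, -0.06449999660253525], [0.6154999732971191, 0.05570000037550926], [0.5343999862670898, 0.0625]]
[[82, 93, 136], [83, 93, 136], [83, 92, 136], [81, 92, 135], [81, 92, 133], [44, 49, 82], [42, 48, 80], [42, 47, 80], [43, 48, 80], [43, 48, 81], [44, 49, 80], [43, 50, 81]]
rack [[0.661 0.306]]
scene [231 223 218] [39 42 75]
plate [0.5732, -0.0022] -4.503399848937988 [121.2295, 83.8922] [[0.5266000032424927, -0.059300001710653305], [0.6101999878883362, -0.06589999794960022], [0.6197999715805054, 0.05490000173449516], [0.5360999703407288, 0.061500001698732376]]
[[0.658, 0.336], [0.65, 0.201], [0.551, 0.204], [0.559, 0.331]] [[0.469, 0.119], [0.437, -0.03]]
```

View pics/crop.png

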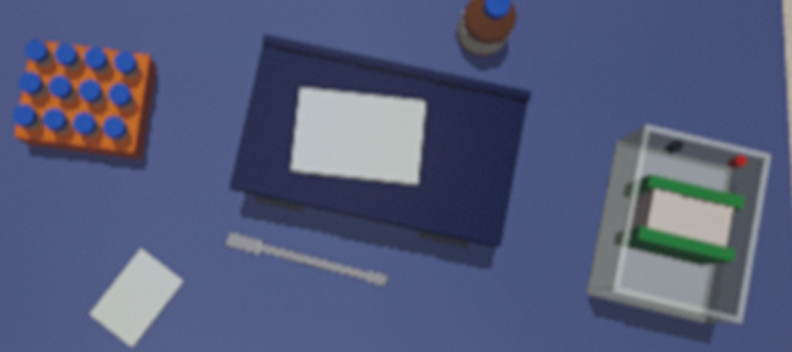

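The crop shows the chosen plate lying on the riser. It measures 120 x 80 mm, so it is the larger one, turned about 7° from the riser. Next I work out the riser's pose and start travelling at a safe height.

```bash
cat >> h.py <<'E'
def ledge():
    c=np.load("top.npz");f=c['frame'].astype(int)
    m=(f.max(2)<100)|(f.min(2)>120); m[:160]=0
    p=blob(cv2.morphologyEx(m.astype(np.uint8),2,np.ones((5,5))),(303,212))
    q=ray(c,p,.085);return rect(q)
E
python3 - <<'E'
from h import *
c=np.load("top.npz")
print("manual corners",ray(c,[[245.5,235.5],[366.4,260.9]],.085).round(4).tolist(),ray(c,[[260.5,167.3],[380.9,191.8]],.095).round(4).tolist())
print(*[np.round(x,4).tolist() for x in ledge()])
E
```

```text
manual corners [[0.5161, 0.1157], [0.4698, -0.1341]] [[0.6592, 0.0891], [0.6134, -0.1633]]
[0.5557, -0.02] -10.857199668884277 [259.8806, 174.4635] [[0.4456000030040741, -0.13120000064373016], [0.6169000267982483, -0.16410000622272491], [0.6658999919891357, 0.09120000153779984], [0.4945000112056732, 0.12399999797344208]]
```

>>> carry_out --moves '[{"x": 3.3, "y": -1.4}, {"x": 3.3, "y": -1.4}, {"x": 3.3, "y": -1.4}, {"x": 3.3, "y": -1.4}, {"x": 3.3, "y": -1.4}, {"x": 3.3, "y": -1.4}, {"x": 3.3, "y": -1.4}, {"x": 3.3, "y": -1.4}, {"x": 3.3, "y": -1.4}, {"x": 3.3, "y": -1.4}, {"x": 3.3, "y": -1.4}, {"x": 3.3, "y": -1.4}]' --jaw 0

```text
invalid input at $.moves[0]: expected keys x, y, z, rx, ry, rz
```

>>> carry_out --moves '[{"x": 3.3, "y": -1.4, "z": 0, "rx": 0, "ry": 0, "rz": 0}, {"x": 3.3, "y": -1.4, "z": 0, "rx": 0, "ry": 0, "rz": 0}, {"x": 3.3, "y": -1.4, "z": 0, "rx": 0, "ry": 0, "rz": 0}, {"x": 3.3, "y": -1.4, "z": 0, "rx": 0, "ry": 0, "rz": 0}, {"x": 3.3, "y": -1.4, "z": 0, "rx": 0, "ry": 0, "rz": 0}, {"x": 3.3, "y": -1.4, "z": 0, "rx": 0, "ry": 0, "rz": 0}, {"x": 3.3, "y": -1.4, "z": 0, "rx": 0, "ry": 0, "rz": 0}, {"x": 3.3, "y": -1.4, "z": 0, "rx": 0, "ry": 0, "rz": 0}, {"x": 3.3, "y": -1.4, "z": 0, "rx": 0, "ry": 0, "rz": 0}, {"x": 3.3, "y": -1.4, "z": 0, "rx": 0, "ry": 0, "rz": 0}, {"x": 3.3, "y": -1.4, "z": 0, "rx": 0, "ry": 0, "rz": 0}, {"x": 3.3, "y": -1.4, "z": 0, "rx": 0, "ry": 0, "rz": 0}, {"x": 0, "y": 0, "z": 0, "rx": 0, "ry": 0, "rz": 0}]' --jaw 0

```text
clock: 1.18
ee_pos: [0.5079, -0.3962, 0.2222]
tcp_rot: [-179.8, -0.2, 13.7]
wrist_force: [0.4, 1.5, 0.1]
grip_width: 0.0439
grip_force: 0.0
```

>>> carry_out --moves '[{"x": 0, "y": 0, "z": 0, "rx": 0, "ry": 0, "rz": -0.105}, {"x": 0, "y": 0, "z": 0, "rx": 0, "ry": 0, "rz": -0.105}, {"x": 0, "y": 0, "z": 0, "rx": 0, "ry": 0, "rz": -0.105}, {"x": 0, "y": 0, "z": 0, "rx": 0, "ry": 0, "rz": -0.105}, {"x": 0, "y": 0, "z": 0, "rx": 0, "ry": 0, "rz": -0.105}, {"x": 0, "y": 0, "z": 0, "rx": 0, "ry": 0, "rz": -0.105}, {"x": 0, "y": 0, "z": 0, "rx": 0, "ry": 0, "rz": -0.105}, {"x": 0, "y": 0, "z": 0, "rx": 0, "ry": 0, "rz": -0.105}, {"x": 0, "y": 0, "z": 0, "rx": 0, "ry": 0, "rz": -0.105}, {"x": 0, "y": 0, "z": 0, "rx": 0, "ry": 0, "rz": -0.105}, {"x": 0, "y": 0, "z": 0, "rx": 0, "ry": 0, "rz": -0.105}, {"x": 0, "y": 0, "z": 0, "rx": 0, "ry": 0, "rz": 0}, {"x": 0, "y": 0, "z": 0, "rx": 0, "ry": 0, "rz": 0}]'

```text
clock: 2.27
ee_pos: [0.5003, -0.4041, 0.2222]
tcp_rot: [-180.0, -0.0, 79.1]
wrist_force: [-0.2, 0.6, 0.4]
grip_width: 0.0441
grip_force: 0.0
```

>>> carry_out --moves '[{"x": 3.66, "y": -0.06, "z": 0, "rx": 0, "ry": 0, "rz": 0}, {"x": 3.66, "y": -0.06, "z": 0, "rx": 0, "ry": 0, "rz": 0}, {"x": 3.66, "y": -0.06, "z": 0, "rx": 0, "ry": 0, "rz": 0}, {"x": 3.66, "y": -0.06, "z": 0, "rx": 0, "ry": 0, "rz": 0}, {"x": 3.66, "y": -0.06, "z": 0, "rx": 0, "ry": 0, "rz": 0}, {"x": 3.66, "y": -0.06, "z": 0, "rx": 0, "ry": 0, "rz": 0}, {"x": 3.66, "y": -0.06, "z": 0, "rx": 0, "ry": 0, "rz": 0}, {"x": 3.66, "y": -0.06, "z": 0, "rx": 0, "ry": 0, "rz": 0}, {"x": 3.66, "y": -0.06, "z": 0, "rx": 0, "ry": 0, "rz": 0}, {"x": 3.66, "y": -0.06, "z": 0, "rx": 0, "ry": 0, "rz": 0}, {"x": 3.66, "y": -0.06, "z": 0, "rx": 0, "ry": 0, "rz": 0}, {"x": 3.66, "y": -0.06, "z": 0, "rx": 0, "ry": 0, "rz": 0}, {"x": 3.66, "y": -0.06, "z": 0, "rx": 0, "ry": 0, "rz": 0}, {"x": 3.66, "y": -0.06, "z": 0, "rx": 0, "ry": 0, "rz": 0}, {"x": 0, "y": 0, "z": 0, "rx": 0, "ry": 0, "rz": 0}, {"x": 0, "y": 0, "z": 0, "rx": 0, "ry": 0, "rz": 0}]'

```text
clock: 3.6
ee_pos: [0.5874, 0.104, 0.2226]
tcp_rot: [-180.0, -0.1, 79.4]
wrist_force: [0.1, -0.1, 0.4]
grip_width: 0.0439
grip_force: 0.0
```

>>> carry_out --moves '[{"x": 0, "y": 0, "z": 2.9, "rx": 0, "ry": 0, "rz": 0}, {"x": 0, "y": 0, "z": 2.9, "rx": 0, "ry": 0, "rz": 0}, {"x": 0, "y": 0, "z": 2.9, "rx": 0, "ry": 0, "rz": 0}, {"x": 0, "y": 0, "z": 2.0, "rx": 0, "ry": 0, "rz": 0}, {"x": 0, "y": 0, "z": 1.3, "rx": 0, "ry": 0, "rz": 0}, {"x": 0, "y": 0, "z": 0.8, "rx": 0, "ry": 0, "rz": 0}, {"x": 0, "y": 0, "z": 0.3, "rx": 0, "ry": 0, "rz": 0}, {"x": 0, "y": 0, "z": 0.3, "rx": 0, "ry": 0, "rz": 0}, {"x": 0, "y": 0, "z": 0, "rx": 0, "ry": 0, "rz": 0}, {"x": 0, "y": 0, "z": 0, "rx": 0, "ry": 0, "rz": 0}]'

```text
clock: 4.43
ee_pos: [0.5885, 0.1011, 0.0897]
tcp_rot: [179.9, -0.0, 79.3]
wrist_force: [0.7, -0.2, -0.6]
grip_width: 0.0434
grip_force: 0.0
```

Run:
```python
from cell import ctrl
import cv2,numpy as np
a=[ctrl.read_camera(n)['frame'] for n in("scene","top")]
a=[a[0][110:330,140:420],a[1][110:330,140:420]]
cv2.imwrite("pics/down.png",cv2.cvtColor(cv2.resize(np.hstack(a),(800,314)),cv2.COLOR_RGB2BGR))
```

```text
(no output)
```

View pics/down.png

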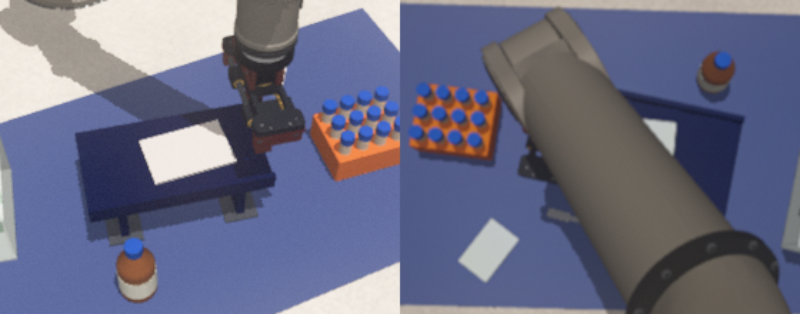

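The gripper is at the riser's far end, level with the plate's end and clear of the rack. Now I push along tool -x.

>>> carry_out --moves '[{"x": 0, "y": 0, "z": 0.2, "rx": 0, "ry": 0, "rz": 0}, {"x": -0.8, "y": 0, "z": 0, "rx": 0, "ry": 0, "rz": 0}, {"x": -0.8, "y": 0, "z": 0, "rx": 0, "ry": 0, "rz": 0}, {"x": -0.6, "y": 0, "z": 0, "rx": 0, "ry": 0, "rz": 0}, {"x": -0.4, "y": 0, "z": 0, "rx": 0, "ry": 0, "rz": 0}, {"x": -0.4, "y": 0, "z": 0, "rx": 0, "ry": 0, "rz": 0}, {"x": -0.4, "y": 0, "z": 0, "rx": 0, "ry": 0, "rz": 0}, {"x": -0.4, "y": 0, "z": 0, "rx": 0, "ry": 0, "rz": 0}, {"x": -0.4, "y": 0, "z": 0, "rx": 0, "ry": 0, "rz": 0}, {"x": -0.4, "y": 0, "z": 0, "rx": 0, "ry": 0, "rz": 0}, {"x": -0.4, "y": 0, "z": 0, "rx": 0, "ry": 0, "rz": 0}, {"x": -0.4, "y": 0, "z": 0, "rx": 0, "ry": 0, "rz": 0}, {"x": -0.4, "y": 0, "z": 0, "rx": 0, "ry": 0, "rz": 0}, {"x": -0.4, "y": 0, "z": 0, "rx": 0, "ry": 0, "rz": 0}, {"x": -0.4, "y": 0, "z": 0, "rx": 0, "ry": 0, "rz": 0}, {"x": -0.4, "y": 0, "z": 0, "rx": 0, "ry": 0, "rz": 0}, {"x": -0.4, "y": 0, "z": 0, "rx": 0, "ry": 0, "rz": 0}, {"x": -0.4, "y": 0, "z": 0, "rx": 0, "ry": 0, "rz": 0}, {"x": 0, "y": 0, "z": 0, "rx": 0, "ry": 0, "rz": 0}]'

```text
clock: 6.12
ee_pos: [0.573, 0.0231, 0.0866]
tcp_rot: [-180.0, 0.0, 79.2]
wrist_force: [0.6, 0.4, 0.0]
grip_width: 0.044
grip_force: 0.0
```

```bash
cat >> h.py <<'E'
def look(ctrl,guess=None):
    s=ctrl.state();u=np.array([.184,.983]);v=np.array([.983,-.184]);o=np.array([.5649,-.0223])
    p=np.array(s['ee_pos'])[:2]-o;print("t",round(s['clock'],2),"tcp x_l,y_l",(p@v).round(4),(p@u).round(4),"z",round(s['ee_pos'][2],4),"F",np.round(s['wrist_force'],1))
    c=ctrl.read_camera("scene");f=c['frame'].astype(int);m=(f.min(2)>140).astype(np.uint8);m[:, :155]=0;m[:150]=0;m[250:]=0
    n,l,st,_=cv2.connectedComponentsWithStats(m)
    for i in range(1,n):
        if 800<st[i,4]<5000:
            r=rect(ray(c,np.argwhere(l==i)[:,::-1],.091));d=r[0]-o-[.0035,-.0015]  # scene-view bias
            print("plate x_l,y_l",(d@v).round(4),(d@u).round(4),"ang",round(r[1]+10.6,1),"size",r[2].round(0),st[i].tolist())
    return c
E
python3 - <<'E'
from h import *
from cell import ctrl
look(ctrl)
E
```

```text
t 6.12 tcp x_l,y_l -0.0004 0.0462 z 0.0866 F [0.6 0.4 0. ]
plate x_l,y_l -0.1696 -0.0831 ang -5.2 size [223. 122.] [155, 150, 102, 42, 2545]
plate x_l,y_l -0.0055 -0.0265 ang -0.3 size [118.  84.] [215, 199, 65, 41, 1764]
```

The plate is now square and moving as expected, so I continue the push.

>>> carry_out --moves '[{"x": -0.4, "y": 0, "z": 0, "rx": 0, "ry": 0, "rz": 0}, {"x": -0.4, "y": 0, "z": 0, "rx": 0, "ry": 0, "rz": 0}, {"x": -0.4, "y": 0, "z": 0, "rx": 0, "ry": 0, "rz": 0}, {"x": -0.4, "y": 0, "z": 0, "rx": 0, "ry": 0, "rz": 0}, {"x": -0.4, "y": 0, "z": 0, "rx": 0, "ry": 0, "rz": 0}, {"x": -0.4, "y": 0, "z": 0, "rx": 0, "ry": 0, "rz": 0}, {"x": -0.4, "y": 0, "z": 0, "rx": 0, "ry": 0, "rz": 0}, {"x": -0.4, "y": 0, "z": 0, "rx": 0, "ry": 0, "rz": 0}, {"x": -0.4, "y": 0, "z": 0, "rx": 0, "ry": 0, "rz": 0}, {"x": -0.4, "y": 0, "z": 0, "rx": 0, "ry": 0, "rz": 0}, {"x": -0.4, "y": 0, "z": 0, "rx": 0, "ry": 0, "rz": 0}, {"x": -0.4, "y": 0, "z": 0, "rx": 0, "ry": 0, "rz": 0}, {"x": -0.4, "y": 0, "z": 0, "rx": 0, "ry": 0, "rz": 0}, {"x": -0.4, "y": 0, "z": 0, "rx": 0, "ry": 0, "rz": 0}, {"x": -0.4, "y": 0, "z": 0, "rx": 0, "ry": 0, "rz": 0}, {"x": -0.4, "y": 0, "z": 0, "rx": 0, "ry": 0, "rz": 0}, {"x": -0.4, "y": 0, "z": 0, "rx": 0, "ry": 0, "rz": 0}, {"x": -0.4, "y": 0, "z": 0, "rx": 0, "ry": 0, "rz": 0}, {"x": 0, "y": 0, "z": 0, "rx": 0, "ry": 0, "rz": 0}, {"x": 0, "y": 0, "z": 0, "rx": 0, "ry": 0, "rz": 0}]'

```text
clock: 7.83
ee_pos: [0.5596, -0.0471, 0.0866]
tcp_rot: [-180.0, 0.0, 79.2]
wrist_force: [0.1, -0.6, 0.1]
grip_width: 0.0439
grip_force: 0.0
```

Run:
```python
from h import *
from cell import ctrl
c=look(ctrl)
cv2.imwrite("pics/p2.png",cv2.cvtColor(cv2.resize(c['frame'][130:330,60:420],None,fx=2.2,fy=2.2),cv2.COLOR_RGB2BGR))
```

```text
t 7.83 tcp x_l,y_l -0.0006 -0.0254 z 0.0866 F [ 0.1 -0.6  0.1]
plate x_l,y_l -0.1732 -0.1225 ang -5.2 size [144. 122.] [155, 150, 68, 42, 2025]
plate x_l,y_l -0.0059 -0.0983 ang 0.2 size [119.  85.] [180, 206, 65, 40, 1736]
```

View pics/p2.png

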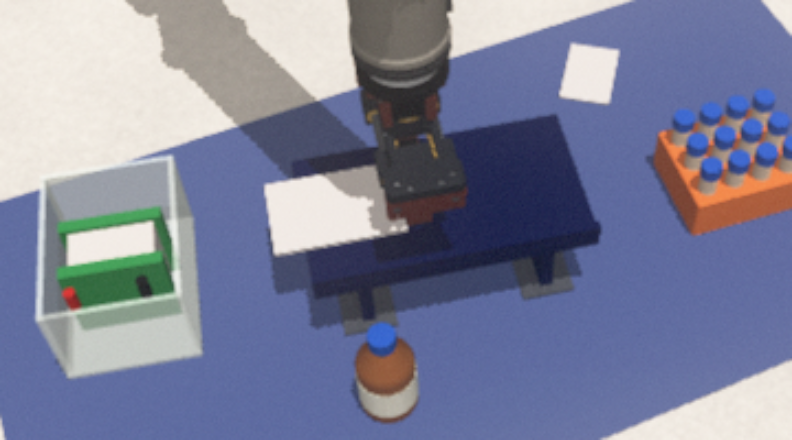

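The plate sticks out roughly 30 mm over the tank end (its edge at about (270,215) in the crop) and is square. I push 12 mm more, back off and rise.

>>> carry_out --moves '[{"x": -0.4, "y": 0, "z": 0, "rx": 0, "ry": 0, "rz": 0}, {"x": -0.4, "y": 0, "z": 0, "rx": 0, "ry": 0, "rz": 0}, {"x": -0.3, "y": 0, "z": 0, "rx": 0, "ry": 0, "rz": 0}, {"x": -0.1, "y": 0, "z": 0, "rx": 0, "ry": 0, "rz": 0}, {"x": 0, "y": 0, "z": 0, "rx": 0, "ry": 0, "rz": 0}, {"x": 0, "y": 0, "z": 0, "rx": 0, "ry": 0, "rz": 0}, {"x": 0.5, "y": 0, "z": 0, "rx": 0, "ry": 0, "rz": 0}, {"x": 1.0, "y": 0, "z": 0, "rx": 0, "ry": 0, "rz": 0}, {"x": 1.5, "y": 0, "z": 0, "rx": 0, "ry": 0, "rz": 0}, {"x": 1.5, "y": 0, "z": 0, "rx": 0, "ry": 0, "rz": 0}, {"x": 0, "y": 0, "z": -2, "rx": 0, "ry": 0, "rz": 0}, {"x": 0, "y": 0, "z": -3, "rx": 0, "ry": 0, "rz": 0}, {"x": 0, "y": 0, "z": -3, "rx": 0, "ry": 0, "rz": 0}, {"x": 0, "y": 0, "z": -3, "rx": 0, "ry": 0, "rz": 0}, {"x": 0, "y": 0, "z": -2, "rx": 0, "ry": 0, "rz": 0}, {"x": 0, "y": 0, "z": 0, "rx": 0, "ry": 0, "rz": 0}, {"x": 0, "y": 0, "z": 0, "rx": 0, "ry": 0, "rz": 0}]'

```text
clock: 9.3
ee_pos: [0.5666, -0.0129, 0.2176]
tcp_rot: [179.9, -0.0, 79.3]
wrist_force: [-0.4, -0.1, -0.1]
grip_width: 0.0439
grip_force: 0.0
```

Run:
```python
from h import *
from cell import ctrl
c=look(ctrl)
cv2.imwrite("pics/p3.png",cv2.cvtColor(cv2.resize(c['frame'][130:330,60:420],None,fx=2.2,fy=2.2),cv2.COLOR_RGB2BGR))
```

```text
t 9.3 tcp x_l,y_l -0.0001 0.0095 z 0.2176 F [-0.4 -0.1 -0.1]
plate x_l,y_l -0.1707 -0.0946 ang -5.2 size [200. 122.] [155, 150, 93, 42, 2453]
plate x_l,y_l -0.0055 -0.1084 ang -0.1 size [121.  85.] [174, 205, 66, 43, 2002]
```

View pics/p3.png

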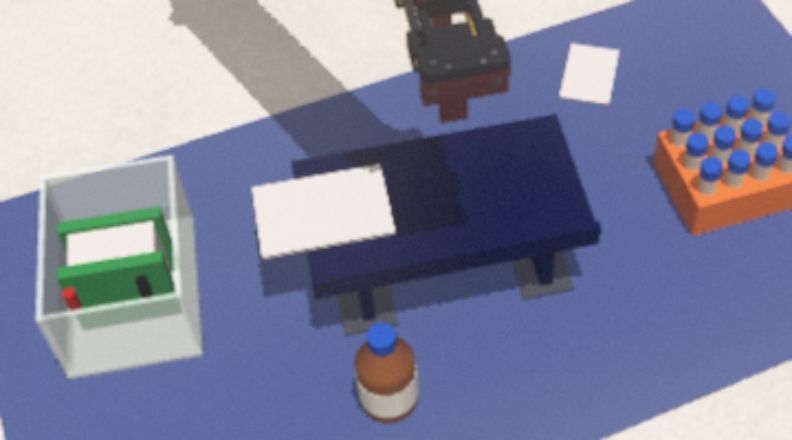

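The plate lies flat and square with its centre at y about -0.108 m, sticking out about 38 mm. The gripper is clear.

```bash
python3 -c "
from cell import ctrl
print(ctrl.hand_in())"
```

```text
the job is handed in; nothing more can be done
None
```

The job is handed in: I slid the plate so it sticks out about 38 mm over the tank end of the riser, flat and square, and backed the gripper clear; the bottle, rack and tank looked unmoved in the last picture, where the spatula was not visible, and no verdict came back.

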